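Snap the pottery tools back into the clip rack

ROBOT

A 6-joint arm with a two-finger parallel gripper is mounted at the origin on the work surface. World frame = base frame: x ahead of the robot, y to its left, z up, the work surface at z = 0. Lengths are in mm, angles in degrees, forces in N, time in s.
With the tool pointing down it reaches from about 300 to 850 mm from the base axis. Payload 4.2 kg.
Tool frame: the origin (TCP) lies midway between the tips of the shut fingers; the grasp point (between the pads) lies 19 mm behind it (env.grasp_offset is the distance from the TCP to the grasp point, in mm); z points along the fingers, y is the line along which they close (so a half turn about z gives the same grasp; the last joint's range is limited). The gripper opens to 91 mm and grips with 3 to 60 N. Pads are 32 mm wide; open, the fingers measure 118 mm over their backs; the gripper's body (76 mm by 178 mm) begins 60 mm behind the grasp point.
Start: joints at [-78.266, 18.312, 89.639, -0, 72.044, -1.146], TCP at [128.176, -560.548, 213.976] pointing down, gripper open.
Joint ranges: [-177.97, 177.97], [-48.28, 115.42], [12.27, 149.76], [-77.06, 257.06], [2.81, 150.46], [-146.56, 146.56]. Speed limits (degrees/s): [147.25, 147.25, 180, 180, 180, 180].

INTERFACE

Orientations are given as [roll, pitch, yaw] about the fixed x, y, z axes, in that order (R = Rz(yaw) Ry(pitch) Rx(roll)).
In Python, from workcell import env, optics gives the robot as it stands. The module is installed in compiled form; this text tells all that it offers.
- The arm moves only by the tool send_rows, never from a script. Its argument "targets" is a list that holds one entry, the list of rows, each a list of 7 numbers: the turn, a rotation vector about the world's x, y, z scaled (see below), then the shift along the world's x, y, z scaled (see below), then the closure, from -1 (fully open) to 1 (shut). In form: [[[rx, ry, rz, x, y, z, gripper], ...]]. A call has 1 to 12 rows; each row shifts and turns the commanded pose from where the row before left it; what a row does not reach is not made up. The controller multiplies each number of a shift by 0.2 m and each number of a turn by pi/2 rad. A row lasts 1/10 s, in which the tool goes at most 50 mm and 8.59 degrees, less where a joint would pass 70% of its speed; a pose out of reach is approached as far as the arm can. A call with a number of a shift or a turn outside -1 to 1 is refused whole. A call with a gripper value outside its range is refused whole. The fingers move at their own pace and stop on an object; "grip_force" is the grip in N (left out, the last holds). Time passes only in rows, so rows that do not move let the fingers close. It gives the time, the measured TCP pose, the force, the opening and the grip force at its end, in the units of the state.
- env.state(): the state, without advancing time (a new reading comes with each control period).
- optics.grab_frame(name): name is "scene" or "side" or "wrist"; returns (picture, depth): 480x640x3 uint8, red, green, blue; 480x640 float32, mm along the optical axis (not along the pixel's ray), 0 where there is no reading.
- optics.camera_info(name): a dict with "camera_matrix" (3x3 intrinsics, pixels), "k1" (the pictures are not rectified: a ray, as slopes to the right and down, at radius r is drawn at 1 + k1 r^2 times it, then the intrinsics apply), "R" (3x3) and "t" (3): a world point X has camera coordinates R X + t; the wrist camera has in their place "mount" (4x4, takes a point from camera to tool coordinates, whose origin is the TCP and whose axes are the flange's). Camera axes: x right, y down, z forward; pixel columns grow to the right and rows downward; lengths in mm; the calibration is good to about 2 mm. A picture is of the moment at which its call begins: read the wrist's pose just before it. camera_info takes no time and is no camera call.
- env.job_done(): hands the job in; it is judged then, once.
Trained networks look in the newest picture that a camera, given by its name, has taken for a name from the list of things; names that differ only in an ending like _2 or _b are one class to them, and where a whole thing is asked for, a point or a joint stands for the part that bears it (a point fixed in the world has none). Each returns a list of dicts, best first, with "conf" (0 to 1); they miss things now and then, are a little off and sometimes report something else, mostly with a low value. They report only what shows in the picture. A call takes as long as a camera call. They do not tell look-alikes from the thing itself.
- optics.silhouettes(camera, name): "mask" (480x640 bool, what is visible of it) and "at" ([column, row] in pixels, amid what is visible of it).
- optics.place_of(camera, name): "at" ([column, row] in pixels: a listed point, or the origin of a listed thing).
The state is a dict: "time_s": time; "qpos": joint angles; "qvel": joint speeds; "effort": joint torques, N m; "ee_pos": TCP position; "ee_rot": TCP orientation; "force": force on the tool from outside, world axes, zero at the start; "torque": the same for the moment, N m; "gripper_width": finger opening in mm; "gripper_force": force on a finger pad.
Only numpy, scipy, OpenCV 4.12 (cv2) and the standard library are available. Lean on these libraries where they do the work, as an engineer would, in place of code of your own. Each camera call takes 0.05 s, during which the arm holds its last target. There are 200 camera calls.

TASK

Put the two pottery tools lying on the table back into the sloping rack: press each one into the pair of spring clips that fits its handle, the middle of the handle midway between the two clips and the working end uppermost, until it has snapped fully home in both clips. Press firmly but do not force anything, let go of the tools, and leave the bowl, the jar and the cup where they stand.

Things in the scene. Friction and masses are not known exactly. Their poses are not given: they have to be found in the camera images.
- brush: Broad glaze brush, 70 g, lying flat on the table: round plain wooden handle 20 mm in diameter and 130 mm long, then a flat steel ferrule (26 long, 36 wide, 20 thick) and dark bristles (33 wide, 14 thick), a rigid part. Origin: on the handle's axis, at the middle of the handle's length (10 mm above the table). x runs along the handle to the bristles, z up.
- brush_tip (a point): End of the bristles, 126 mm from the brush's origin along its x.
- trimmer: Trimming tool, 50 g, lying flat on the table: round plain wooden handle 12 mm in diameter and 130 mm long, then a steel ferrule (20 long, 22 wide, 12 thick) and a triangular loop of steel wire 38 mm wide. Origin: on the handle's axis, at the middle of the handle's length (6 mm above the table). x runs along the handle to the loop, z up.
- trimmer_tip (a point): End of the wire loop, 117 mm from the trimmer's origin along its x.
- seat_wide: Fixed frame of the place with the clips for the 20 mm handle (which of the rack's three places varies). x: along the seated handle, up the 30 degree slope, away from the robot; y: level, along the row; z: slope's outward normal. Origin, about 102 mm above the table: middle of the seated handle's axis when the clip bar stands fully out. The handle goes in along -z.
- clip_wide: Board under these clips; origin on the table. The clip bar stands on two stiff posts, set by hand: it, its lips and its seat lie 0 to 22 mm deeper (towards -z) than the seat frame says; not reported, to be felt or seen. Rubber adds 2.5 mm of give (2.5 N, then 5 N per mm), so the lips retreat under the push: push on until they snap (10 to 20 N), then until solid.
- wide_upper (a point): Middle of the upper clip, 12 mm long, at x = +32 mm of the seat frame, were the bar fully out. Two sprung jaws: rounded lips 15.6 mm apart, 7 mm above the handle's axis; flared leaves reach 15 mm above it and 18.5 mm to either side. Jaws yield sideways, 2 N per mm each. A handle touches the lips 14 mm above its seat; home, it rests on a saddle.
- wide_lower (a point): The lower clip, the same, at x = -32 mm. Between the two clips 52 mm is free for fingers; there the 16 mm wide bar's top lies 16 mm under the handle's axis, and the board 26 mm or less under that.
- pin_wide_upper (a joint): Brass spring pin in the saddle under the upper wide clip's jaws: 0 when out (it stands 4 mm proud of the saddle), about 0.004 m when a handle is fully home on the saddle there. Pushed in with 1 N.
- pin_wide_lower (a joint): Brass spring pin in the saddle under the lower wide clip's jaws: 0 when out (it stands 4 mm proud of the saddle), about 0.004 m when a handle is fully home on the saddle there. Pushed in with 1 N.
- seat_slim: Fixed frame of the place with the clips for the 12 mm handle (which of the rack's three places varies). x: along the seated handle, up the 30 degree slope, away from the robot; y: level, along the row; z: slope's outward normal. Origin, about 98 mm above the table: middle of the seated handle's axis when the clip bar stands fully out. The handle goes in along -z.
- clip_slim: Board under these clips; origin on the table. The clip bar stands on two stiff posts, set by hand: it, its lips and its seat lie 0 to 22 mm deeper (towards -z) than the seat frame says; not reported, to be felt or seen. Rubber adds 2.5 mm of give (2.5 N, then 5 N per mm), so the lips retreat under the push: push on until they snap (10 to 20 N), then until solid.
- slim_upper (a point): Middle of the upper clip, 12 mm long, at x = +32 mm of the seat frame, were the bar fully out. Two sprung jaws: rounded lips 7.6 mm apart, 5.6 mm above the handle's axis; flared leaves reach 13.5 mm above it and 14.5 mm to either side. Jaws yield sideways, 2 N per mm each. A handle touches the lips 11.5 mm above its seat; home, it rests on a saddle.
- slim_lower (a point): The lower clip, the same, at x = -32 mm. Between the two clips 52 mm is free for fingers; there the 16 mm wide bar's top lies 12 mm under the handle's axis, and the board 26 mm or less under that.
- pin_slim_upper (a joint): Brass spring pin in the saddle under the upper slim clip's jaws: 0 when out (it stands 4 mm proud of the saddle), about 0.004 m when a handle is fully home on the saddle there. Pushed in with 1 N.
- pin_slim_lower (a joint): Brass spring pin in the saddle under the lower slim clip's jaws: 0 when out (it stands 4 mm proud of the saddle), about 0.004 m when a handle is fully home on the saddle there. Pushed in with 1 N.
- rack: Fixed wooden rack, 266 mm wide (y) and 150 mm up the slope, board sloping 30 degrees and facing the robot, its low edge towards the robot. Origin on the table under the board's centre. Three places in a row, 80 mm apart, at y = -80, 0 and +80 mm; the third, not listed, holds a wooden stick (12 mm handle) for good and is to be left alone.
- bowl: Ceramic bowl, 120 mm wide, 50 mm high; origin under its centre. Leave alone.
- jar: White glaze jar, 70 mm wide, 85 mm high; origin under its centre. Leave alone.
- cup: Terracotta cup, 72 mm wide, 70 mm high; origin under its centre. Leave alone.
Things that resemble listed ones, but are neither listed nor needed, are in the scene too. Leave any green look-alike of the trimmer alone. Leave any pink or purple look-alike of the brush alone.

How it is judged:
By the outcome, as a careful person would: the job done as asked, in the order asked, and still so for the second after the job is handed in, with the robot touching nothing.
It also fails if it takes over 53 s, if anything falls off the work surface, if the arm or the gripper's body presses on something with over 40 N, if the wrist force passes 120 N, or if a joint passes its speed limit or range.

## Working session

There is one attempt and no reset: what is moved stays moved. The work goes in short steps, Python scripts to look and compute and a tool call to move; the robot and the scene stay as the last step left them, time stands still between calls to the robot, and variables do not carry over. Pictures are saved under pics/ and viewed, at most 10 in all, crops included, and the job is handed in when it is done.

Besides the shell and the picture viewer there is one more tool, called as name([rows], argument=value, ...), one row to a line, values as JSON. send_rows: Moves the arm, as the interface text tells. Its arguments: {"type":"object","properties":{"targets":{"type":"array"},"grip_force":{"type":"number"}},"required":["targets"]}

```bash
mkdir -p pics
cat > h.py <<'E'
import numpy as np, cv2
from scipy.spatial.transform import Rotation as Ro
from workcell import env, optics
def cam(name, st=None):
    c=optics.camera_info(name); K=np.array(c["camera_matrix"]); k1=c["k1"]
    if "R" in c: R=np.array(c["R"]); t=np.array(c["t"])
    else:
        st=st or env.state(); M=np.array(c["mount"]); T=np.eye(4)
        T[:3,:3]=Ro.from_euler('xyz',st["ee_rot"],degrees=True).as_matrix(); T[:3,3]=st["ee_pos"]
        W=np.linalg.inv(T@M); R=W[:3,:3]; t=W[:3,3]
    return K,k1,R,t
def rays(C,px):
    K,k1,R,t=C; px=np.atleast_2d(np.array(px,float))
    u=cv2.undistortPoints(px.reshape(-1,1,2),K,np.array([k1,0,0,0,0.])).reshape(-1,2)
    return np.c_[u,np.ones(len(u))]
def at_depth(C,px,d):
    K,k1,R,t=C; return (rays(C,px)*np.atleast_1d(d)[:,None]-t)@R
def at_z(C,px,z):
    K,k1,R,t=C; d=rays(C,px)@R; o=-R.T@t
    return o+d*((z-o[2])/d[:,2])[:,None]
def proj(C,X):
    K,k1,R,t=C
    return cv2.projectPoints(np.atleast_2d(X).astype(float),cv2.Rodrigues(R)[0],t,K,np.array([k1,0,0,0,0.]))[0].reshape(-1,2)
E
python3 - <<'E'
from h import *
print(env.state())
for n in ["scene","side"]:
    p,d=optics.grab_frame(n); cv2.imwrite(f"pics/{n}.png",p[:,:,::-1]); np.save(f"pics/{n}_d.npy",d); np.save(f"pics/{n}_p.npy",p)
    C=cam(n)
    for o in ["brush","trimmer","brush_tip","trimmer_tip","rack","seat_wide","seat_slim","wide_upper","slim_upper","wide_lower","slim_lower","bowl","jar","cup"]:
        r=optics.place_of(n,o)
        print(n,o,[(np.round(x["at"],1).tolist(),round(x["conf"],2),at_depth(C,x["at"],d[int(round(min(x["at"][1],479))),int(round(min(639,x["at"][0])))])[0].round().tolist()) for x in r[:4]])
E
```

```text
{'time_s': 0.0, 'qpos': array([-7.82655118e+01,  1.83529828e+01,  8.97069133e+01, -4.29512276e-04,
        7.20448685e+01, -1.14495920e+00]), 'qvel': array([ 0.00477754, -0.03525262, -0.08925999, -0.04159988,  0.03416059,
        0.16561155]), 'effort': array([ 1.48812996e-03, -4.12459874e+01, -2.31974065e+01,  7.29461946e-02,
        4.56082437e-02, -1.34655043e-04]), 'ee_pos': array([ 128.07074655, -560.02749359,  213.10340998]), 'ee_rot': array([-1.79895248e+02, -1.68513234e-03,  1.28795786e+01]), 'force': array([-0.63432695, -0.25019996, -0.3434981 ]), 'torque': array([ 0.03708871, -0.04010916,  0.02700119]), 'gripper_force': 0.0, 'gripper_width': 91.10602081278583}
scene brush [([153.8, 336.2], 0.87, [320.0, -446.0, 18.0]), ([251.1, 317.6], 0.76, [447.0, -284.0, 18.0]), ([283.2, 266.0], 0.72, [391.0, -102.0, 17.0])]
scene trimmer [([324.4, 175.5], 0.64, [203.0, 353.0, 15.0])]
scene brush_tip [([230.4, 266.2], 0.94, [270.0, -167.0, -1.0]), ([154.4, 295.5], 0.9, [222.0, -365.0, 19.0]), ([280.7, 356.5], 0.84, [561.0, -322.0, 6.0])]
scene trimmer_tip [([403.4, 229.1], 0.77, [550.0, 
[... 1370 characters left out ...]
6, 217.4], 0.73, [628.0, -72.0, 56.0]), ([238.5, 334.5], 0.66, [552.0, 234.0, 1.0]), ([251.5, 232.6], 0.38, [646.0, 13.0, 72.0])]
side seat_slim [([261.3, 240.8], 0.74, [619.0, 15.0, 58.0])]
side wide_upper [([325.0, 291.0], 0.65, [419.0, 70.0, 47.0]), ([262.8, 208.4], 0.6, [646.0, -45.0, 104.0])]
side slim_upper [([247.2, 231.4], 0.89, [639.0, 39.0, 106.0])]
side wide_lower [([285.1, 220.2], 0.83, [589.0, -53.0, 81.0]), ([272.3, 240.0], 0.55, [604.0, -12.0, 41.0])]
side slim_lower [([270.4, 246.5], 0.91, [582.0, 32.0, 74.0])]
side bowl [([156.6, 329.6], 0.65, [719.0, 309.0, 4.0])]
side jar [([300.0, 160.3], 0.84, [691.0, -325.0, 34.0])]
side cup [([328.0, 294.0], 0.82, [412.0, 68.0, 37.0])]
```

View pics/scene.png

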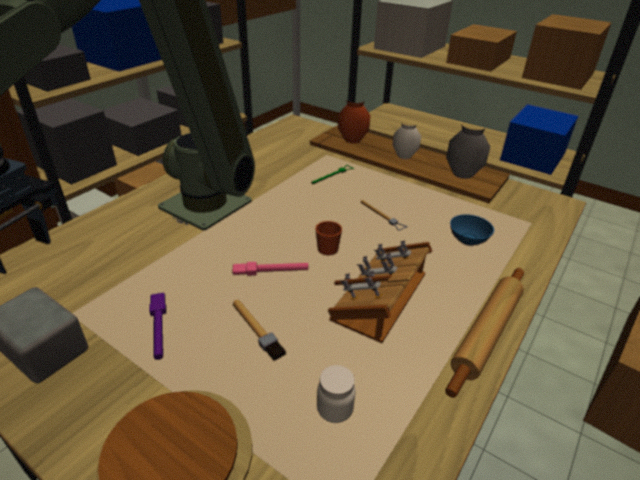

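View pics/side.png

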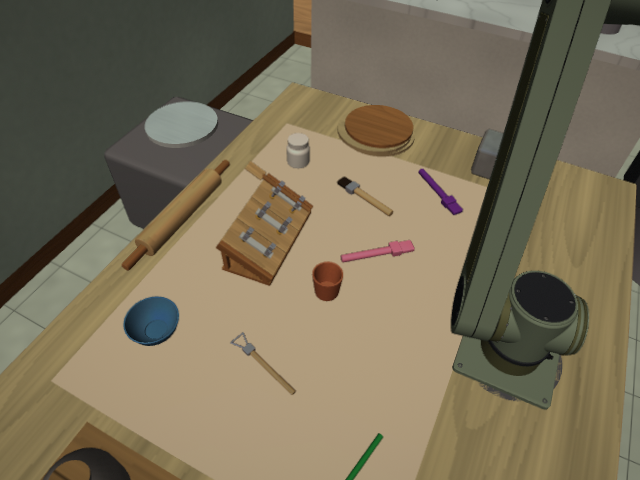

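The wooden brush is at scene (258,325) and side (365,197); its look-alikes are pink (270,267) and purple (157,325). The wooden trimmer is at scene (383,214) and side (265,365); its look-alike is green (332,174). I choose the wooden ones. The rack is at side (265,230), with three clip rows.

```bash
cat > fit.py <<'E'
from h import *
out=[]
for n in ["side","scene"]:
    C=cam(n); p,d=optics.grab_frame(n)
    for o,refs in [("brush",{"side":(365,197),"scene":(258,325)}),("trimmer",{"side":(265,365),"scene":(383,214)})]:
        for r in optics.silhouettes(n,o):
            if np.hypot(*(np.array(r["at"])-refs[n]))>35: continue
            m=r["mask"]; v,u=np.nonzero(m&(d>0)); P=at_depth(C,np.c_[u,v],d[v,u])
            col=p[v,u].astype(int); wood=(col[:,0]-col[:,2]>35)
            Q=P[:,:2]; c=Q.mean(0); w,V=np.linalg.eigh(np.cov((Q-c).T)); a=V[:,1]
            s=(Q-c)@a; print(n,o,round(r["conf"],2),len(u),"ctr",c.round(),"ang",np.degrees(np.arctan2(a[1],a[0])).round(1),"ext",np.percentile(s,[1,99]).round(),"z",np.percentile(P[:,2],[10,50,90]).round(1))
            W=Q[wood]; c=W.mean(0); w,V=np.linalg.eigh(np.cov((W-c).T)); a=V[:,1]; s=(W-c)@a
            lo,hi=np.percentile(s,[1,99]); print("   wood mid",(c+a*(lo+hi)/2).round(1),"ang",np.degrees(np.arctan2(a[1],a[0])).round(1),"len",(hi-lo).round(), wood.sum())
p=np.load("pics/side_p.npy"); c1=cv2.resize(p[155:295,205:325],None,fx=4.2,fy=4.2,interpolation=2)
c2=cv2.resize(p[165:225,325:405],(290,218)); c3=cv2.resize(p[325:400,225:305],(290,272))
canvas=np.zeros((588,800,3),np.uint8); canvas[:c1.shape[0],:c1.shape[1]]=c1; canvas[:218,508:798]=c2; canvas[300:572,508:798]=c3
cv2.imwrite("pics/crop1.png",canvas[:,:,::-1])
E
python3 fit.py
```

```text
side brush 0.9 620 ctr [ 478. -296.] ang 160.7 ext [-94. 102.] z [ 3.3 17.4 21.9]
   wood mid [ 476.6 -299.3] ang 157.3 len 204.0 396
side trimmer 0.84 520 ctr [465. 272.] ang 162.8 ext [-88.  91.] z [ 5.5 10.7 13.5]
   wood mid [462.6 272. ] ang 162.4 len 178.0 366
scene brush 0.78 752 ctr [ 492. -305.] ang 161.7 ext [-71. 113.] z [12.3 18.  20.4]
   wood mid [ 441.4 -288.6] ang 161.8 len 126.0 351
scene trimmer 0.64 209 ctr [467. 270.] ang 163.7 ext [-83.  84.] z [ 1.5  8.6 13. ]
   wood mid [453.1 273.2] ang 162.5 len 142.0 150
```

View pics/crop1.png

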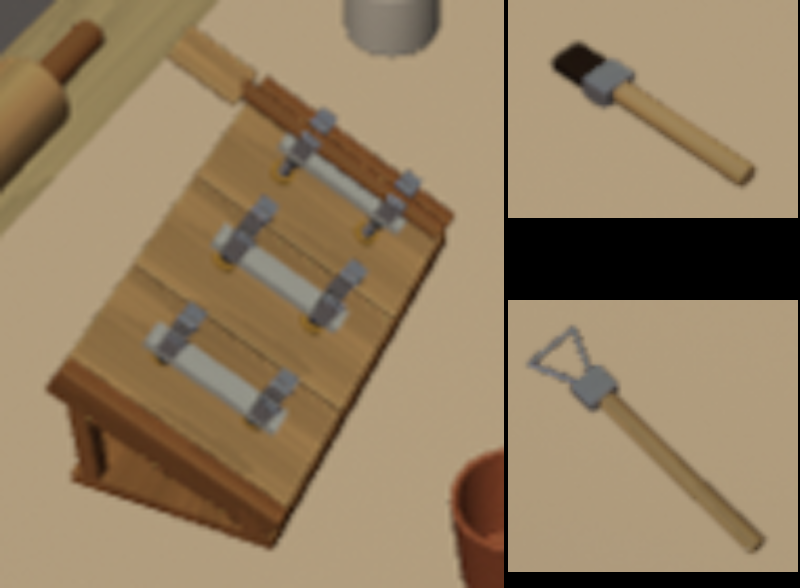

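The crop confirms the plain brush (top right) and the trimmer (bottom right). The rack's far place holds the stick, the middle clips are the wide ones and the near clips are slim. Next I fit the rack.

Run:
```python
from h import *
print(np.round(optics.camera_info("wrist")["mount"],3).tolist(), np.round(optics.camera_info("wrist")["camera_matrix"],1).tolist(),env.grasp_offset)
d=np.load("pics/side_d.npy"); C=cam("side")
poly=(np.array([(75,365),(245,105),(430,235),(285,495)])/4.2+[205,155]).astype(np.int32)
m=np.zeros((480,640),np.uint8); cv2.fillPoly(m,[poly],1); v,u=np.nonzero(m*(d>0)); P=at_depth(C,np.c_[u,v],d[v,u])
rng=np.random.default_rng(0);best=None
for i in range(500):
    a=P[rng.choice(len(P),3,False)]; n=np.cross(a[1]-a[0],a[2]-a[0]); n/=np.linalg.norm(n)+1e-9; k=abs((P-a[0])@n)<2.5
    if best is None or k.sum()>best.sum(): best=k
Q=P[best]; c=Q.mean(0); n=np.linalg.svd(Q-c)[2][2]; n*=np.sign(n[2])
print(len(P),best.sum(),"c",c.round(1),"n",n.round(3),"tilt",np.degrees(np.arccos(n[2])),"yaw",np.degrees(np.arctan2(-n[1],-n[0])))
# front panel / corners of the board, by ray-plane
def hit(px):
    K,k1,R,t=C; o=-R.T@t; dd=rays(C,px)@R; return o+dd*(((c-o)@n)/(dd@n))[:,None]
print(hit(np.array([(50,385),(250,88),(450,217),(278,520)])/4.2+[205,155]).round(1))
for o,px in [("bar wide up",(220,240)),("bar wide lo",(340,320)),("slim up",(152,335)),("slim lo",(278,425)),("stick up",(283,145)),("stick lo",(400,225))]: print(o,hit(np.array(px)/4.2+[205,155]).round(1))
```

```text
[[0.0, -0.956, -0.294, 83.285], [1.0, -0.0, 0.001, -0.017], [-0.001, -0.294, 0.956, -172.069], [0.0, 0.0, 0.0, 1.0]] [[393.9, 0.0, 319.2], [0.0, 393.9, 238.3], [0.0, 0.0, 1.0]] 18.8
4143 2552 c [632.  -25.4  62.5] n [-0.499 -0.046  0.865] tilt 30.07266471799918 yaw 5.294657864973282
[[ 680.4  105.1   97.3]
 [ 707.1 -155.1   98.8]
 [ 577.1 -178.9   22.6]
 [ 554.2   81.9   23.4]]
bar wide up [[664.9 -46.6  80.3]]
bar wide lo [[590.3 -56.9  36.8]]
slim up [[659.4  37.2  81.6]]
slim lo [[582.6  31.3  37. ]]
stick up [[ 673.1 -136.    80.3]]
stick lo [[ 596.4 -146.4   35.5]]
```

```bash
cat > plan.py <<'E'
from h import *
import sys
def plan(pos,rot):
    s=env.state(); dp=np.array(pos)-s["ee_pos"]
    R1=Ro.from_euler('xyz',s["ee_rot"],degrees=True); R2=Ro.from_euler('xyz',rot,degrees=True)
    rv=(R2*R1.inv()).as_rotvec()
    n=max(np.linalg.norm(dp)/49,np.degrees(np.linalg.norm(rv))/8.5)
    print("t",round(s["time_s"],2),"at",s["ee_pos"].round(1),s["ee_rot"].round(1),"| need rows",round(n,1),"total rot",(rv/(np.pi/2)).round(4),"shift",(dp/200).round(4))
    N=int(np.ceil(n)); print(N,"rows of",(rv/(np.pi/2)/N).round(4).tolist(),(dp/200/N).round(4).tolist())
if __name__=="__main__":
    a=list(map(float,sys.argv[1:])); plan(a[:3],a[3:])
E
python3 plan.py 580 -15 185 180 -30 5.5
```

```text
t 1.8 at [ 128.2 -560.6  214. ] [180.   -0.   12.9] | need rows 14.5 total rot [ 0.0533 -0.3293 -0.0801] shift [ 2.2591  2.7278 -0.1448]
15 rows of [0.0036, -0.022, -0.0053] [0.1506, 0.1819, -0.0097]
```

send_rows([
  [[0.0036,-0.022,-0.0053,0.15,0.18,-0.01,-1],[0.0036,-0.022,-0.0053,0.15,0.18,-0.01,-1],[0.0036,-0.022,-0.0053,0.15,0.18,-0.01,-1],[0.0036,-0.022,-0.0053,0.15,0.18,-0.01,-1],[0.0036,-0.022,-0.0053,0.15,0.18,-0.01,-1],[0.0036,-0.022,-0.0053,0.15,0.18,-0.01,-1],[0.0036,-0.022,-0.0053,0.15,0.18,-0.01,-1],[0.0036,-0.022,-0.0053,0.15,0.18,-0.01,-1],[0.0036,-0.022,-0.0053,0.15,0.18,-0.01,-1],[0.0036,-0.022,-0.0053,0.15,0.18,-0.01,-1],[0.0036,-0.022,-0.0053,0.15,0.18,-0.01,-1],[0.0036,-0.022,-0.0053,0.15,0.18,-0.01,-1]],
])

```text
time_s: 3.0
ee_pos: [489.2, -127.0, 190.4]
ee_rot: [179.7, -24.2, 7.1]
force: [0.1, -0.9, -0.7]
gripper_width: 91.2
gripper_force: 0.0
```

send_rows([
  [[0.0036,-0.022,-0.0053,0.15,0.18,-0.01,-1],[0.0036,-0.022,-0.0053,0.15,0.18,-0.01,-1],[0.0036,-0.022,-0.0053,0.15,0.18,-0.01,-1],[0,0,0,0,0,0,-1],[0,0,0,0,0,0,-1]],
])

```text
time_s: 3.5
ee_pos: [578.0, -19.4, 183.5]
ee_rot: [-180.0, -30.0, 5.7]
force: [-1.0, -0.2, -1.0]
gripper_width: 91.5
gripper_force: 0.0
```

Run:
```python
from h import *
s=env.state(); C=cam("wrist",s); p,d=optics.grab_frame("wrist"); print(s["ee_pos"],s["ee_rot"],s["qvel"].round(1))
cv2.imwrite("pics/w1.png",p[:,:,::-1]); np.save("pics/w1_d.npy",d); np.save("pics/w1_p.npy",p); import pickle; pickle.dump(C,open("w1C.pkl","wb"))
P=at_depth(C,[(x,y) for y in range(480) for x in range(640)],d.ravel()).reshape(480,640,3); np.save("pics/w1_P.npy",P)
for o in ["seat_wide","wide_upper","wide_lower","seat_slim","slim_upper","slim_lower"]:
    print(o,[(np.round(x["at"],1).tolist(),round(x["conf"],2)) for x in optics.place_of("wrist",o)[:3]])
```

```text
[578.0032012  -19.39138176 183.54403347] [-179.96187403  -30.0012376     5.69766166] [-2.4 -0.8  0.5  0.   0.1 -0.1]
seat_wide [([353.5, 274.6], 0.91), ([262.3, 256.2], 0.25)]
wide_upper [([356.7, 229.2], 0.6)]
wide_lower [([343.7, 257.7], 0.64), ([349.3, 313.9], 0.62)]
seat_slim [([237.1, 271.9], 0.71)]
slim_upper [([237.0, 226.5], 0.95)]
slim_lower [([242.8, 311.3], 0.81), ([354.6, 313.9], 0.33)]
```

View pics/w1.png

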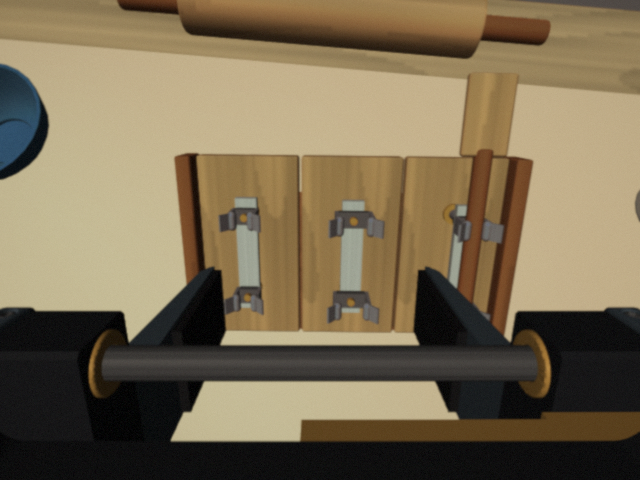

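The wrist picture shows the wide clips in the middle place (pins at about (353,221) and (350,300)), the slim clips on the left ((243,219) and (248,298)), and the stick in the right place. Now I measure the bars against the board.

Run:
```python
from h import *
P=np.load("pics/w1_P.npy"); d=np.load("pics/w1_d.npy"); p=np.load("pics/w1_p.npy").astype(int)
def reg(x0,x1,y0,y1): 
    q=P[y0:y1,x0:x1][d[y0:y1,x0:x1]>0]; return q
B=np.vstack([reg(205,218,165,260),reg(270,295,165,320),reg(306,325,165,325),reg(385,400,165,260),reg(410,440,165,260)])
c=np.median(B,0)
for _ in range(3):
    n=np.linalg.svd(B-B.mean(0),full_matrices=False)[2][2]; n*=np.sign(n[2]); r=(B-B.mean(0))@n; B=B[abs(r)<max(2,2*r.std())]
c=B.mean(0); print("n",n.round(4),"tilt",np.degrees(np.arccos(n[2])).round(2),"yaw",np.degrees(np.arctan2(-n[1],-n[0])).round(2),"rms",r.std().round(2))
import pickle; C=pickle.load(open("w1C.pkl","rb")); K,k1,R,t=C; o=-R.T@t
def hit(px,h):
    dd=rays(C,px)@R; return o+dd*((((c+n*h)-o)@n)/(dd@n))[:,None]
# grey-bar pixel edges per row
res={}
for name,x0,x1,off in [("slim",225,272,12),("wide",330,376,16)]:
    L=[]
    for y in range(242,280,2):
        row=p[y,x0:x1]; g=(row[:,0]-row[:,2])<28
        k=np.nonzero(g)[0]
        if len(k)>8: L.append((x0+k.min()-.5+0,x0+k.max()+.5,y))
    L=np.array(L); mid=(L[:,0]+L[:,1])/2
    hh=[((P[int(y),int(a)+6:int(b)-5]-c)@n) for a,b,y in L]; h=np.median(np.concatenate(hh))
    Lw=hit(np.c_[mid,L[:,2]],h); ew=np.linalg.norm(hit(L[:,[0,2]],h)-hit(L[:,[1,2]],h),axis=1)
    dr=Lw[0]-Lw[-1]; print(name,"bar height",h.round(2),np.concatenate(hh).std().round(2),"width",np.median(ew).round(1),"yaw of bar",np.degrees(np.arctan2(dr[1],dr[0])).round(2),"mid",Lw.mean(0).round(1))
    res[name]=(h,Lw)
# pins by orange color
for nm,(x0,x1,y0,y1),b in [("slimU",(232,256,210,230),"slim"),("slimL",(236,258,290,306),"slim"),("wideU",(342,366,212,230),"wide"),("wideL",(340,362,292,308),"wide"),("stickU",(440,462,200,225),"wide")]:
    q=p[y0:y1,x0:x1]; w=(q[:,:,0]-q[:,:,2]>50); yy,xx=np.nonzero(w)
    if len(yy): 
        px=[xx.mean()+x0,yy.mean()+y0]; print(nm,len(yy),np.round(px,1),hit([px],res[b][0]+10)[0].round(1),"depthpt",P[int(px[1]),int(px[0])].round(1),((P[int(px[1]),int(px[0])]-c)@n).round(1))
# board corners (top edge/bottom edge gaps) at px
print(hit([(302,156),(401,157),(303,331),(394,332),(198,155)],0).round(1)); print("c",c.round(2).tolist())
```

```text
n [-0.4989 -0.0432  0.8656] tilt 30.05 yaw 4.95 rms 0.68
slim bar height 13.47 0.67 width 16.3 yaw of bar 4.85 mid [611.2  39.2  71. ]
wide bar height 19.69 20.99 width 15.5 yaw of bar 5.6 mid [617.9 -39.9  78.1]
slimU 48 [243.1 217.6] [637.8  42.1  98. ] depthpt [638.2  42.2  98.2] 23.4
slimL 45 [246.9 297.2] [582.9  37.3  66.1] depthpt [583.   37.9  66.3] 23.5
wideU 62 [353.7 221.2] [641.6 -38.  103.4] depthpt [641.3 -37.4 105. ] 31.2
wideL 53 [350.4 302. ] [586.9 -42.6  71.6] depthpt [586.8 -42.4  71.7] 29.8
stickU 347 [447.  210.5] [ 654.8 -102.8  107.8] depthpt [ 664.  -110.7   81.9] 3.0
[[689.8   4.6  99. ]
 [696.4 -69.7  99.1]
 [561.5  -7.3  24.5]
 [568.5 -85.7  24.6]
 [682.8  82.8  98.9]]
c [641.28, -19.89, 69.83]
```

```bash
python3 plan.py 441 -286 150 180 0 -18.4
```

```text
t 3.85 at [577.9 -21.7 184.3] [-180.   -30.1    5.4] | need rows 6.1 total rot [ 0.0377  0.3346 -0.2588] shift [-0.6846 -1.3216 -0.1713]
7 rows of [0.0054, 0.0478, -0.037] [-0.0978, -0.1888, -0.0245]
```

send_rows([
  [[0.0054,0.0478,-0.037,-0.0978,-0.1888,-0.0245,-1],[0.0054,0.0478,-0.037,-0.0978,-0.1888,-0.0245,-1],[0.0054,0.0478,-0.037,-0.0978,-0.1888,-0.0245,-1],[0.0054,0.0478,-0.037,-0.0978,-0.1888,-0.0245,-1],[0.0054,0.0478,-0.037,-0.0978,-0.1888,-0.0245,-1],[0.0054,0.0478,-0.037,-0.0978,-0.1888,-0.0245,-1],[0.0054,0.0478,-0.037,-0.0978,-0.1888,-0.0245,-1],[0,0,0,0,0,0,-1],[0,0,0,0,0,0,-1],[0,0,0,0,0,0,-1]],
])

```text
time_s: 4.85
ee_pos: [441.0, -284.2, 149.7]
ee_rot: [-179.9, 0.0, -18.3]
force: [0.6, -0.2, -0.3]
gripper_width: 91.2
gripper_force: 0.0
```

```bash
cat > wl.py <<'E'
from h import *
import sys
def look(name,r,tip):
    s=env.state(); C=cam("wrist",s); p,d=optics.grab_frame("wrist"); print(s["time_s"],s["ee_pos"].round(1),s["ee_rot"].round(1),s["qvel"].round(1).tolist())
    cv2.imwrite(f"pics/w_{name}.png",p[:,:,::-1])
    P=at_depth(C,[(x,y) for y in range(480) for x in range(640)],d.ravel()).reshape(480,640,3)
    print("place",[(x["at"],round(x["conf"],2),at_z(C,[x["at"]],r)[0].round(1)) for x in optics.place_of("wrist",name)])
    print("tip",[(x["at"],round(x["conf"],2),at_z(C,[x["at"]],r)[0].round(1)) for x in optics.place_of("wrist",tip)])
    for q in optics.silhouettes("wrist",name)[:2]:
        m=q["mask"]; v,u=np.nonzero(m); X=at_z(C,np.c_[u,v],r)
        col=p[v,u].astype(int); w=(col[:,0]-col[:,2])>35; W=X[w][:,:2]
        (cx,cy),(a,b),ang=cv2.minAreaRect(W.astype(np.float32)); 
        c=W.mean(0); e,V=np.linalg.eigh(np.cov((W-c).T)); ax=V[:,1]*np.sign(V[0,1]); t=(W-c)@ax; lo,hi=np.percentile(t,[.3,99.7]); n=np.array([-ax[1],ax[0]]); y=(W-c)@n
        print("mask",q["conf"],"wood mid",(c+ax*(lo+hi)/2).round(1),"ang",np.degrees(np.arctan2(ax[1],ax[0])).round(2),"len",(hi-lo).round(1),"wid",(np.percentile(y,[1,99])).round(1),"ztop",np.percentile(P[v,u][w][:,2],[50,90]).round(1))
    bg=P[::10,::10].reshape(-1,3); print("table z",np.median(bg[(abs(bg[:,2])<8)][:,2]).round(2))
look(sys.argv[1],float(sys.argv[2]),sys.argv[1]+"_tip")
E
python3 wl.py brush 10
```

```text
4.85 [ 441.  -284.2  149.7] [-179.9    0.   -18.3] [0.9, -0.5, 0.3, -0.2, 0.1, 0.1]
place [([145.7, 341.3], 0.97, array([ 386.2, -101.5,   10. ])), ([321.5, 223.0], 0.73, array([ 441.2, -286.4,   10. ])), ([527.9, 306.7], 0.71, array([ 312.6, -434.3,   10. ]))]
tip [([270.9, 403.9], 0.92, array([ 287.2, -185.1,   10. ])), ([327.0, 55.4], 0.84, array([ 559.3, -329.5,   10. ])), ([462.7, 419.2], 0.81, array([ 212.5, -354.7,   10. ]))]
mask 0.91 wood mid [ 359.  -118.2] ang 39.1 len 193.6 wid [-19.3  18.7] ztop [18.3 21.3]
mask 0.8 wood mid [ 438.5 -286. ] ang -18.62 len 132.8 wid [-10.    9.7] ztop [19.8 21.3]
table z 1.8
```

View pics/w_brush.png

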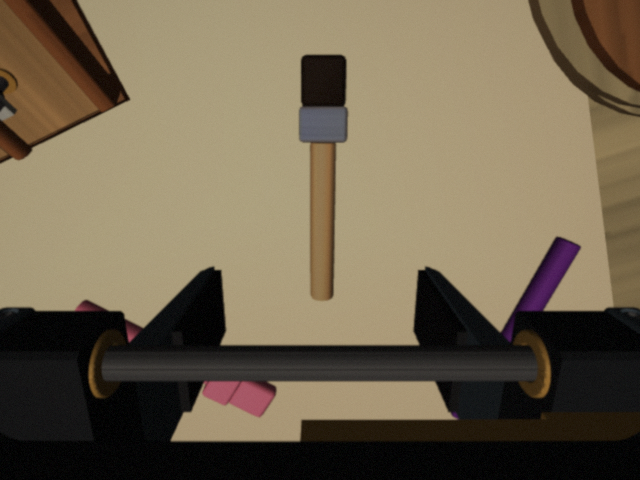

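The picture shows the wooden brush centred, with bristles up at (323,80) and handle middle at (321,222). The pink and purple look-alikes are well to the side. I'm grasping it now.

send_rows([
  [[0,0,0,-0.005,0,-0.24,-1],[0,0,0,0,0,-0.24,-1],[0,0,0,0,0,-0.2,-0.6],[0,0,0,0,0,-0.055,-0.5],[0,0,0,0,0,0,1],[0,0,0,0,0,0,1],[0,0,0,0,0,0,1],[0,0,0,0,0,0,1],[0,0,0,0,0,0,1],[0,0,0,0,0,0,1]],
], grip_force=55)

```text
time_s: 6.05
ee_pos: [440.4, -284.9, 3.0]
ee_rot: [-179.9, -0.0, -18.3]
force: [0.6, -0.0, 0.5]
gripper_width: 30.0
gripper_force: 0.0
```

send_rows([
  [[0,0,0,0,0,0,1],[0,0,0,0,0,0,1],[0,0,0,0,0,0,1]],
])

```text
time_s: 6.35
ee_pos: [440.3, -284.9, 2.8]
ee_rot: [-179.9, 0.0, -18.3]
force: [-0.5, 0.7, 0.7]
gripper_width: 19.0
gripper_force: 55.0
```

```bash
python3 - <<'E'
# wide seat & approach: axis heights above home
import numpy as np
from h import *
R=Ro.from_euler('xyz',[0,-30,5.0],degrees=True).as_matrix(); n=R[:,2]; print("x",R[:,0].round(4),"n",n.round(4))
W=np.array([611.3,-40.6,92.7]); S=np.array([609.4,39.6,83.8])
# TCP = axis - 7*n (brush, tcp 7 below axis), -? slim
for k in (60,20): print(k,"wide tcp",(W+n*(k-7)).round(1),"slim tcp",(S+n*(k-4)).round(1))
E
python3 plan.py 585 -42.9 139.5 180 -30 5
```

```text
x [0.8627 0.0755 0.5   ] n [-0.4981 -0.0436  0.866 ]
60 wide tcp [584.9 -42.9 138.6] slim tcp [581.5  37.2 132.3]
20 wide tcp [604.8 -41.2 104. ] slim tcp [601.4  38.9  97.7]
t 6.35 at [ 440.3 -284.9    2.8] [-179.9    0.   -18.3] | need rows 6.4 total rot [-0.0396 -0.3334  0.253 ] shift [0.7237 1.2102 0.6836]
7 rows of [-0.0057, -0.0476, 0.0361] [0.1034, 0.1729, 0.0977]
```

send_rows([
  [[0,0,0,0,0,0.15,1],[0,0,0,0,0,0.24,1],[0,0,0,0,0,0.24,1],[-0.0057,-0.0476,0.0361,0.1034,0.1729,0.05,1],[-0.0057,-0.0476,0.0361,0.1034,0.1729,0.05,1],[-0.0057,-0.0476,0.0361,0.1034,0.1729,0.05,1],[-0.0057,-0.0476,0.0361,0.1034,0.1729,0.05,1],[-0.0057,-0.0476,0.0361,0.1034,0.1729,0.05,1],[-0.0057,-0.0476,0.0361,0.1034,0.1729,0.05,1],[-0.0057,-0.0476,0.0361,0.1034,0.1729,0.05,1],[0,0,0,0,0,0,1],[0,0,0,0,0,0,1]],
])

```text
time_s: 7.55
ee_pos: [584.4, -42.1, 198.2]
ee_rot: [180.0, -29.9, 5.0]
force: [-0.1, -0.3, -0.9]
gripper_width: 18.9
gripper_force: 55.0
```

```bash
cat > held.py <<'E'
from h import *
import sys
r=float(sys.argv[1]); name=sys.argv[2]
s=env.state(); p,d=optics.grab_frame("wrist"); M=np.array(optics.camera_info("wrist")["mount"]); K=np.array(optics.camera_info("wrist")["camera_matrix"]); 
print(s["time_s"],s["ee_pos"].round(1),s["ee_rot"].round(1),s["gripper_width"],s["force"].round(1))
cv2.imwrite(f"pics/held_{name}.png",p[:,:,::-1])
W=np.linalg.inv(M); C=(K,optics.camera_info("wrist")["k1"],W[:3,:3],W[:3,3])
for o in (name,name+"_tip"): print(o,[(np.round(x["at"],1).tolist(),round(x["conf"],2)) for x in optics.place_of("wrist",o)[:3]])
for q in optics.silhouettes("wrist",name)[:2]:
    v,u=np.nonzero(q["mask"]&(d>0)); X=at_depth(C,np.c_[u,v],d[v,u]); col=p[v,u].astype(int); w=(col[:,0]-col[:,2])>35
    if w.sum()<30: continue
    A=X[w]; A=A[abs(A[:,2])<40]
    f=np.polyfit(A[:,0],A[:,1],1); g=np.polyfit(A[:,0],A[:,2],1)
    print(q["conf"],"wood x",np.percentile(A[:,0],[.5,99.5]).round(1),"y(x)",f.round(4),"ztop(x)",g.round(3),"all x",np.percentile(X[:,0],[.5,99.5]).round(1))
E
python3 held.py 10 brush
```

```text
7.55 [584.4 -42.1 198.2] [180.  -29.9   5. ] 18.939944264123955 [-0.1 -0.3 -0.9]
brush [([319.2, 305.2], 0.63)]
brush_tip []
0.88 wood x [-55.  113.2] y(x) [0.0145 0.0968] ztop(x) [ 4.0000e-03 -1.6446e+01] all x [-53.5 123.3]
```

View pics/held_brush.png

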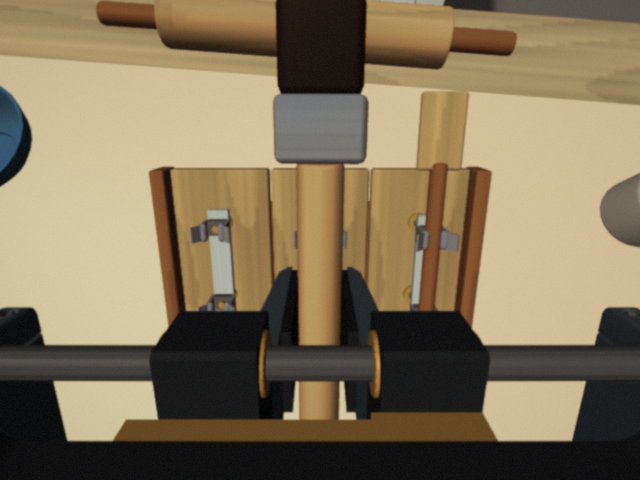

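The held brush is straight, with its handle middle within 1 mm of the TCP and the ferrule at (320,130). The rack is visible below it, so I descend along the normal.

send_rows([
  [[0,0,0,0,0,-0.15,1],[0,0,0,-0.003,0,-0.148,1],[0,0,0,0.05,0.004,-0.087,1],[0,0,0,0.05,0.004,-0.087,1],[0,0,0,0,0,0,1],[0,0,0,0,0,0,1],[0,0,0,0,0,0,1]],
])

```text
time_s: 8.45
ee_pos: [604.6, -41.7, 105.3]
ee_rot: [180.0, -30.1, 4.9]
force: [-0.4, -0.2, -0.7]
gripper_width: 19.1
gripper_force: 55.0
```

```bash
cat > st.py <<'E'
from h import *
import sys
R=Ro.from_euler('xyz',[0,-30,5.0],degrees=True).as_matrix()
ref={"wide":np.array([611.3,-40.6,92.7]),"slim":np.array([609.4,39.6,83.8])}[sys.argv[1]]
s=env.state(); off=np.array([float(sys.argv[2]),0,float(sys.argv[3])]) # handle mid in tool frame (x, , z)
Rt=Ro.from_euler('xyz',s["ee_rot"],degrees=True).as_matrix()
h=s["ee_pos"]+Rt@off
print("t",round(s["time_s"],2),"tcp",s["ee_pos"].round(2),"rot",s["ee_rot"].round(2),"handle in seat frame",(R.T@(h-ref)).round(2),"F seat",(R.T@s["force"]).round(2),"M seat",(R.T@s["torque"]).round(3),"w",round(s["gripper_width"],2))
E
python3 st.py wide 1 -6.4
```

```text
t 8.45 tcp [604.63 -41.71 105.29] rot [179.96 -30.06   4.95] handle in seat frame [ 1.45 -0.52 20.67] F seat [-0.73 -0.11 -0.36] M seat [-0.029  0.353  0.017] w 19.12
```

send_rows([
  [[0,0,0,0.007,0.002,-0.014,1],[0,0,0,0.007,0.001,-0.013,1],[0,0,0,0.007,0.001,-0.013,1],[0,0,0,0,0,0,1]],
])

```text
time_s: 8.85
ee_pos: [608.9, -40.4, 96.5]
ee_rot: [180.0, -30.0, 5.0]
force: [-1.9, 0.5, 3.1]
gripper_width: 18.9
gripper_force: 55.0
```

```bash
python3 st.py wide 1 -6.4
```

```text
t 8.85 tcp [608.87 -40.36  96.54] rot [179.97 -30.02   4.99] handle in seat frame [ 0.84  0.45 10.93] F seat [-0.07  0.66  3.66] M seat [0.057 0.352 0.031] w 18.95
```

send_rows([
  [[0,0,0,0.005,0,-0.009,1],[0,0,0,0.005,0,-0.009,1],[0,0,0,0,0,0,1]],
])

```text
time_s: 9.15
ee_pos: [610.8, -40.3, 93.5]
ee_rot: [180.0, -30.1, 5.0]
force: [-5.9, -0.3, 9.1]
gripper_width: 19.0
gripper_force: 55.0
```

```bash
python3 st.py wide 1 -6.4
```

```text
t 9.15 tcp [610.76 -40.3   93.52] rot [179.98 -30.05   4.99] handle in seat frame [0.96 0.35 7.37] F seat [-0.6   0.24 10.83] M seat [0.111 0.439 0.042] w 18.98
```

send_rows([
  [[0,0,0,0.005,0,-0.009,1],[0,0,0,0.005,0,-0.009,1],[0,0,0,0,0,0,1]],
])

```text
time_s: 9.45
ee_pos: [612.9, -40.2, 90.2]
ee_rot: [180.0, -30.1, 5.0]
force: [-5.0, 0.3, 8.5]
gripper_width: 19.0
gripper_force: 55.0
```

```bash
python3 st.py wide 1 -6.4
```

```text
t 9.45 tcp [612.88 -40.21  90.19] rot [179.98 -30.08   4.99] handle in seat frame [1.13 0.25 3.42] F seat [-0.03  0.73  9.78] M seat [0.296 0.316 0.023] w 18.96
```

send_rows([
  [[0,0,0,0.0045,0,-0.009,1],[0,0,0,0.0045,0,-0.009,1],[0,0,0,0,0,0,1]],
])

```text
time_s: 9.75
ee_pos: [614.9, -40.2, 85.7]
ee_rot: [180.0, -30.0, 5.0]
force: [0.5, 2.7, 2.1]
gripper_width: 18.9
gripper_force: 55.0
```

```bash
python3 st.py wide 1 -6.4
```

```text
t 9.75 tcp [614.94 -40.17  85.73] rot [179.99 -30.03   4.98] handle in seat frame [ 0.69  0.12 -1.47] F seat [1.73 2.68 1.46] M seat [ 0.441 -0.001  0.019] w 18.94
```

send_rows([
  [[0,0,0,0.004,0,-0.008,1],[0,0,0,0.004,0,-0.008,1],[0,0,0,0,0,0,1]],
])

```text
time_s: 10.05
ee_pos: [616.3, -40.0, 83.0]
ee_rot: [-180.0, -30.0, 5.0]
force: [-4.9, 1.9, 10.5]
gripper_width: 19.2
gripper_force: 55.0
```

```bash
python3 st.py wide 1 -6.4
```

```text
t 10.05 tcp [616.31 -40.05  83.  ] rot [-179.99  -30.04    4.98] handle in seat frame [ 0.5   0.11 -4.52] F seat [ 1.16  2.35 11.48] M seat [0.677 0.082 0.038] w 19.16
```

send_rows([
  [[0,0,0,0.004,0,-0.007,1],[0,0,0,0.004,0,-0.007,1],[0,0,0,0,0,0,1]],
])

```text
time_s: 10.35
ee_pos: [616.8, -40.0, 82.5]
ee_rot: [-180.0, -30.1, 5.0]
force: [-20.4, 1.8, 30.6]
gripper_width: 18.9
gripper_force: 55.0
```

```bash
python3 st.py wide 1 -6.4
```

```text
t 10.35 tcp [616.76 -40.01  82.46] rot [-179.98  -30.13    5.  ] handle in seat frame [ 0.62  0.11 -5.21] F seat [-2.16  3.58 36.55] M seat [ 0.635  0.909 -0.043] w 18.94
```

Solid at 36 N, so the brush should be home. I ease off, let go and retreat.

send_rows([
  [[0,0,0,-0.008,0,0.014,1],[0,0,0,0,0,0,0.1],[0,0,0,0,0,0,0.1],[0,0,0,0,0,0,0.1],[0,0,0,0,0,0,0.1],[0,0,0,-0.05,0,0.087,0],[0,0,0,-0.1,-0.009,0.173,0],[0,0,0,-0.1,-0.009,0.173,-1],[0,0,0,0,0,0,-1],[0,0,0,0,0,0,-1]],
])

```text
time_s: 11.35
ee_pos: [566.1, -44.2, 169.5]
ee_rot: [180.0, -30.1, 5.0]
force: [0.7, -0.3, -0.8]
gripper_width: 66.9
gripper_force: 0.0
```

```bash
python3 - <<'E'
from h import *
s=env.state(); C=cam("wrist",s); p,d=optics.grab_frame("wrist"); cv2.imwrite("pics/w3.png",p[:,:,::-1]); print(s["time_s"],s["ee_pos"],s["ee_rot"],s["gripper_width"])
c=np.array([641.28,-19.89,69.83]); n=np.array([-0.4989,-0.0432,0.8656])
P=at_depth(C,[(x,y) for y in range(480) for x in range(640)],d.ravel()).reshape(480,640,3)
R=Ro.from_euler('xyz',[0,-30,5.0],degrees=True).as_matrix(); W=np.array([611.3,-40.6,92.7])
for q in optics.silhouettes("wrist","brush")[:1]:
    v,u=np.nonzero(q["mask"]&(d>0)); X=(P[v,u]-W)@R; col=p[v,u].astype(int); w=((col[:,0]-col[:,2])>35)&(X[:,2]>-10); A=X[w]
    for lo in range(-60,60,15):
        k=(A[:,0]>=lo)&(A[:,0]<lo+15)
        if k.sum()>5: print(lo,k.sum(),"top z",np.percentile(A[k,2],95).round(1),"y",np.median(A[k,1]).round(1))
    print("x range",np.percentile(A[:,0],[.5,99.5]).round(1))
E
python3 plan.py 442 277 150 180 0 -17
```

```text
11.35 [566.14084019 -44.17515001 169.46796016] [179.96115755 -30.06549431   4.97101163] 66.86504626412436
-60 507 top z 10.1 y 0.1
-45 448 top z 10.3 y 0.1
-30 511 top z 10.3 y 0.1
-15 576 top z 10.4 y 0.1
0 615 top z 10.3 y 0.1
15 601 top z 10.4 y 0.1
30 614 top z 10.3 y 0.1
45 700 top z 10.4 y 0.1
x range [-61.6 112.3]
t 11.45 at [565.7 -43.9 167.5] [-180.   -29.9    5. ] | need rows 7.0 total rot [ 0.0347  0.332  -0.2384] shift [-0.6183  1.6045 -0.0876]
8 rows of [0.0043, 0.0415, -0.0298] [-0.0773, 0.2006, -0.011]
```

View pics/w3.png

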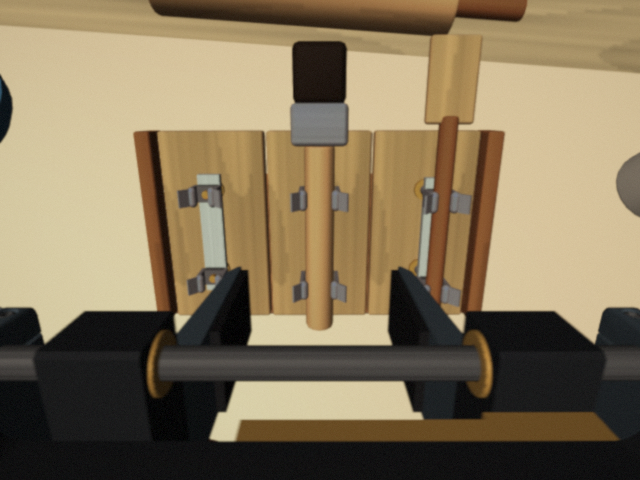

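The brush handle sits parallel in both clips: its top is at +10.3 mm, as expected when home, and the bristles are uppermost. Next is the trimmer.

send_rows([
  [[0.0043,0.0415,-0.0298,-0.0783,0.203,0,-1],[0.0043,0.0415,-0.0298,-0.0783,0.203,0,-1],[0.0043,0.0415,-0.0298,-0.0783,0.203,0,-1],[0.0043,0.0415,-0.0298,-0.0783,0.203,0,-1],[0.0043,0.0415,-0.0298,-0.0783,0.203,0,-1],[0.0043,0.0415,-0.0298,-0.0783,0.203,0,-1],[0.0043,0.0415,-0.0298,-0.0783,0.203,-0.04,-1],[0.0043,0.0415,-0.0298,-0.0783,0.203,-0.047,-1],[0,0,0,0,0,0,-1],[0,0,0,0,0,0,-1],[0,0,0,0,0,0,-1]],
])

```text
time_s: 12.55
ee_pos: [448.8, 261.2, 149.8]
ee_rot: [-179.4, -1.8, -15.5]
force: [-0.2, 0.7, 0.0]
gripper_width: 91.6
gripper_force: 0.0
```

```bash
python3 wl.py trimmer 6
```

```text
12.55 [448.8 261.2 149.8] [-179.4   -1.8  -15.5] [-0.9, -1.1, -0.0, -0.0, 0.1, 0.2]
place [([300.1, 246.5], 0.93, array([437.8, 282.2,   6. ]))]
tip [([308.4, 97.5], 0.59, array([550.2, 242.9,   6. ]))]
mask 0.84 wood mid [438.3 279.2] ang -17.88 len 133.5 wid [-6.2  5.6] ztop [12.3 13.5]
table z 1.87
```

View pics/w_trimmer.png

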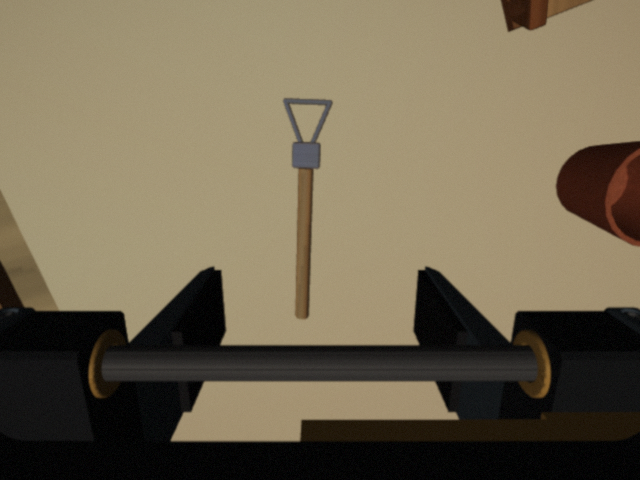

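The wooden trimmer is centred: loop at (308,100), ferrule at (306,155), handle from (305,168) to (302,318). The cup is off to the right.

```bash
python3 - <<'E'
from h import *
s=dict(ee_pos=[448.8,261.2,149.8],ee_rot=[-179.4,-1.8,-15.5]); C=cam("wrist",s)
a=at_z(C,[(302.3,319),(305.5,168)],[6])[:,:]; print(a, a.mean(0), np.linalg.norm(a[0]-a[1]))
E
python3 plan.py 440 279 60 180 0 -17.9
```

```text
[[372.87716345 298.88839242   6.        ]
 [499.54782208 259.64198781   6.        ]] [436.21249276 279.26519012   6.        ] 132.61122137026
t 12.75 at [449.1 261.1 151. ] [-179.3   -1.9  -15.6] | need rows 1.9 total rot [-0.0017  0.0222 -0.0254] shift [-0.0457  0.0894 -0.455 ]
2 rows of [-0.0008, 0.0111, -0.0127] [-0.0229, 0.0447, -0.2275]
```

send_rows([
  [[-0.0008,0.0111,-0.0127,-0.0265,0.0447,-0.2,-1],[-0.0008,0.0111,-0.0127,-0.0265,0.0447,-0.23,-0.7],[0,0,0,0,0,-0.23,-0.5],[0,0,0,0,0,-0.0825,-0.4],[0,0,0,0,0,0,0.2],[0,0,0,0,0,0,0.2]],
])

```text
time_s: 13.35
ee_pos: [438.7, 279.5, 2.5]
ee_rot: [-180.0, 0.0, -17.9]
force: [0.2, -0.4, 0.2]
gripper_width: 54.3
gripper_force: 0.0
```

send_rows([
  [[0,0,0,0,0,0,1],[0,0,0,0,0,0,1],[0,0,0,0,0,0,1],[0,0,0,0,0,0,1],[0,0,0,0,0,0,1],[0,0,0,0,0,0,1],[0,0,0,0,0,0,1]],
])

```text
time_s: 14.05
ee_pos: [438.3, 279.9, 2.3]
ee_rot: [180.0, 0.0, -17.8]
force: [0.0, -0.2, 0.9]
gripper_width: 11.1
gripper_force: 55.0
```

```bash
python3 plan.py 579.5 37 188 180 -30 5
```

```text
t 14.05 at [438.3 279.9   2.3] [180.    0.  -17.8] | need rows 6.9 total rot [-0.0374 -0.3337  0.2477] shift [ 0.7059 -1.2147  0.9284]
7 rows of [-0.0053, -0.0477, 0.0354] [0.1008, -0.1735, 0.1326]
```

send_rows([
  [[0,0,0,0,0,0.15,1],[0,0,0,0,0,0.24,1],[0,0,0,0,0,0.24,1],[-0.0047,-0.0417,0.031,0.0882,-0.1518,0.037,1],[-0.0047,-0.0417,0.031,0.0882,-0.1518,0.037,1],[-0.0047,-0.0417,0.031,0.0882,-0.1518,0.037,1],[-0.0047,-0.0417,0.031,0.0882,-0.1518,0.037,1],[-0.0047,-0.0417,0.031,0.0882,-0.1518,0.037,1],[-0.0047,-0.0417,0.031,0.0882,-0.1518,0.037,1],[-0.0047,-0.0417,0.031,0.0882,-0.1518,0.037,1],[-0.0047,-0.0417,0.031,0.0882,-0.1518,0.037,1],[0,0,0,0,0,0,1]],
])

```text
time_s: 15.25
ee_pos: [579.5, 33.9, 187.6]
ee_rot: [180.0, -30.0, 4.8]
force: [-0.9, -0.4, -1.2]
gripper_width: 10.9
gripper_force: 55.0
```

send_rows([
  [[0,0,0,0,0,0,1],[0,0,0,0,0,0,1]],
])

```text
time_s: 15.45
ee_pos: [578.9, 38.0, 187.1]
ee_rot: [-180.0, -29.9, 5.0]
force: [-0.4, 0.3, -0.0]
gripper_width: 10.8
gripper_force: 55.0
```

```bash
python3 held.py 6 trimmer; python3 st.py slim 0 -3.7
```

```text
15.45 [578.9  38.  187.1] [-180.   -29.9    5. ] 10.779240276672008 [-0.4  0.3 -0. ]
trimmer [([318.6, 302.0], 0.95)]
trimmer_tip [([319.9, 22.8], 0.86), ([427.2, 271.3], 0.43)]
0.82 wood x [-60.8 117.2] y(x) [0.0082 0.1273] ztop(x) [ 6.000e-03 -9.753e+00] all x [-60.8 123.5]
0.71 wood x [32.3 36.4] y(x) [ 2.8000e-03 -5.7356e+00] ztop(x) [  0.199 -11.545] all x [-11.8  37.9]
t 15.65 tcp [579.22  38.43 187.3 ] rot [-180.    -29.94    5.1 ] handle in seat frame [ 25.63   1.46 108.41] F seat [ 0.25 -0.76 -0.73] M seat [-0.031  0.38   0.012] w 10.55
```

View pics/held_trimmer.png

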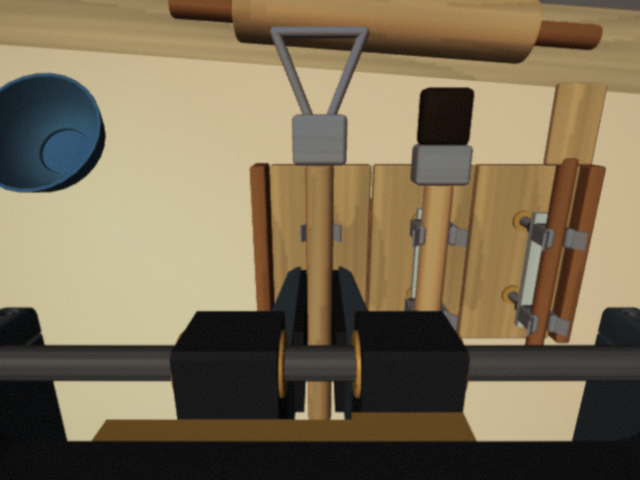

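The held trimmer is straight: ferrule at (320,140), handle middle at the TCP. The brush sits in the middle place at (440,240). I descend to just above the lips.

send_rows([
  [[0,0,0,-0.11,-0.016,-0.064,1],[0,0,0,0.0755,0.0065,-0.131,1],[0,0,0,0.0755,0.0065,-0.131,1],[0,0,0,0.0755,0.0065,-0.131,1],[0,0,0,0,0,0,1],[0,0,0,0,0,0,1],[0,0,0,0,0,0,1]],
])

```text
time_s: 16.35
ee_pos: [602.9, 38.4, 97.3]
ee_rot: [180.0, -30.1, 5.0]
force: [0.7, 0.2, -0.2]
gripper_width: 11.0
gripper_force: 55.0
```

```bash
python3 st.py slim 0 -3.7
```

```text
t 16.35 tcp [602.9   38.36  97.28] rot [179.99 -30.07   5.05] handle in seat frame [ 1.04 -0.67 18.67] F seat [ 0.51  0.16 -0.53] M seat [ 0.011  0.331 -0.096] w 11.0
```

send_rows([
  [[0,0,0,0.004,0.004,-0.016,1],[0,0,0,0.007,0.001,-0.013,1],[0,0,0,0.007,0.001,-0.013,1],[0,0,0,0,0,0,1]],
])

```text
time_s: 16.75
ee_pos: [606.5, 39.4, 88.1]
ee_rot: [-180.0, -30.0, 5.0]
force: [-1.9, 1.5, 4.2]
gripper_width: 10.9
gripper_force: 55.0
```

```bash
python3 st.py slim 0 -3.7
```

```text
t 16.75 tcp [606.49  39.41  88.11] rot [-180.    -30.02    5.01] handle in seat frame [-0.38  0.07  8.89] F seat [0.58 1.61 4.56] M seat [0.345 0.364 0.062] w 10.92
```

send_rows([
  [[0,0,0,0.005,0,-0.0085,1],[0,0,0,0.005,0,-0.0085,1],[0,0,0,0.005,0,-0.0085,1],[0,0,0,0,0,0,1]],
])

```text
time_s: 17.15
ee_pos: [609.4, 39.6, 83.7]
ee_rot: [-180.0, -30.1, 5.0]
force: [-6.1, 2.2, 8.9]
gripper_width: 10.5
gripper_force: 55.0
```

```bash
python3 st.py slim 0 -3.7
```

```text
t 17.15 tcp [609.39  39.55  83.72] rot [-179.99  -30.06    5.02] handle in seat frame [-0.05 -0.05  3.64] F seat [-0.7   2.73 10.63] M seat [ 0.591  0.385 -0.029] w 10.53
```

send_rows([
  [[0,0,0,0.0045,0,-0.009,1],[0,0,0,0.0045,0,-0.009,1],[0,0,0,0.0045,0,-0.009,1],[0,0,0,0,0,0,1]],
])

```text
time_s: 17.55
ee_pos: [612.6, 39.6, 77.8]
ee_rot: [-180.0, -30.1, 5.0]
force: [-4.6, 4.7, 6.8]
gripper_width: 10.5
gripper_force: 55.0
```

```bash
python3 st.py slim 0 -3.7
```

```text
t 17.55 tcp [612.58  39.62  77.8 ] rot [-180.    -30.06    5.02] handle in seat frame [-0.26 -0.26 -3.08] F seat [-0.24  5.11  7.95] M seat [ 0.953  0.184 -0.011] w 10.5
```

send_rows([
  [[0,0,0,0.004,0.003,-0.008,1],[0,0,0,0.004,0.001,-0.007,1],[0,0,0,0,0,0,1]],
])

```text
time_s: 17.85
ee_pos: [613.2, 39.8, 76.8]
ee_rot: [180.0, -30.1, 5.0]
force: [-18.0, -0.5, 26.6]
gripper_width: 10.9
gripper_force: 55.0
```

```bash
python3 st.py slim 0 -3.7
```

```text
t 17.85 tcp [613.2   39.81  76.76] rot [179.98 -30.12   5.02] handle in seat frame [-0.23 -0.12 -4.3 ] F seat [-2.3  1.1 32. ] M seat [0.226 0.825 0.008] w 10.86
```

send_rows([
  [[0,0,0,0.0025,0,-0.004,1],[0,0,0,0,0,0,1]],
])

```text
time_s: 18.05
ee_pos: [613.3, 39.8, 76.7]
ee_rot: [180.0, -30.1, 5.0]
force: [-23.3, -1.1, 32.3]
gripper_width: 10.7
gripper_force: 55.0
```

```bash
python3 st.py slim 0 -3.7
```

```text
t 18.05 tcp [613.34  39.81  76.67] rot [179.99 -30.15   5.02] handle in seat frame [-0.16 -0.13 -4.44] F seat [-4.04  0.96 39.61] M seat [0.213 0.926 0.041] w 10.71
```

Solid at about 40 N with no further travel. I ease off, release, retreat and check.

send_rows([
  [[0,0,0,-0.009,0,0.015,1],[0,0,0,0,0,0,0.2],[0,0,0,0,0,0,0.2],[0,0,0,0,0,0,0.2],[0,0,0,0,0,0,0.2],[0,0,0,-0.05,-0.004,0.087,0.2],[0,0,0,-0.1,-0.009,0.173,0],[0,0,0,-0.1,-0.009,0.173,-1],[0,0,0,-0.05,0,0.1,-1],[0,0,0,0,0,0,-1],[0,0,0,0,0,0,-1]],
])

```text
time_s: 19.15
ee_pos: [552.3, 35.6, 182.7]
ee_rot: [180.0, -30.0, 5.0]
force: [-0.1, -0.5, -0.3]
gripper_width: 73.5
gripper_force: 0.0
```

Run:
```python
from h import *
s=env.state(); C=cam("wrist",s); p,d=optics.grab_frame("wrist"); cv2.imwrite("pics/w5.png",p[:,:,::-1]); print(s["time_s"],s["ee_pos"],s["gripper_width"],s["force"])
P=at_depth(C,[(x,y) for y in range(480) for x in range(640)],d.ravel()).reshape(480,640,3)
R=Ro.from_euler('xyz',[0,-30,5.0],degrees=True).as_matrix()
for nm,W in [("trimmer",[609.4,39.6,83.8]),("brush",[611.3,-40.6,92.7])]:
    X=(P-np.array(W))@R; k=(abs(X[...,1])<9)&(d>0)&(X[...,2]>0)&(X[...,2]<25)
    A=X[k]
    print(nm,[(lo,int(((A[:,0]>=lo)&(A[:,0]<lo+10)).sum()),np.round(np.percentile(A[(A[:,0]>=lo)&(A[:,0]<lo+10)][:,2],90),1)) for lo in range(-70,140,10) if ((A[:,0]>=lo)&(A[:,0]<lo+10)).sum()>5])
```

```text
19.15 [552.26598387  35.57936001 182.68662252] 73.54100003872502 [-0.08031843 -0.53046813 -0.31859748]
trimmer [(-70, 75, np.float64(6.1)), (-60, 170, np.float64(6.4)), (-50, 173, np.float64(6.4)), (-40, 254, np.float64(8.8)), (-30, 250, np.float64(8.0)), (-20, 190, np.float64(6.2)), (-10, 199, np.float64(6.2)), (0, 197, np.float64(6.2)), (10, 209, np.float64(6.2)), (20, 268, np.float64(8.5)), (30, 341, np.float64(9.1)), (40, 227, np.float64(6.3)), (50, 248, np.float64(6.1)), (60, 299, np.float64(6.7)), (70, 387, np.float64(6.9)), (80, 304, np.float64(6.7)), (90, 93, np.float64(2.7)), (110, 160, np.float64(2.8))]
brush [(-40, 92, np.float64(9.9)), (-30, 261, np.float64(10.3)), (-20, 319, np.float64(10.0)), (-10, 334, np.float64(10.1)), (0, 342, np.float64(10.1)), (10, 361, np.float64(10.2)), (20, 359, np.float64(10.2)), (30, 375, np.float64(10.0)), (40, 390, np.float64(10.3)), (50, 411, np.float64(10.2)), (60, 410, np.float64(10.4)), (70, 441, np.float64(11.1)), (80, 446, np.float64(11.0)), (90, 448, np.float64(9.2)), (100, 474, np.float64(7.9)), (110, 484, np.float64(8.0)), (120, 333, np.float64(7.7))]
```

View pics/w5.png

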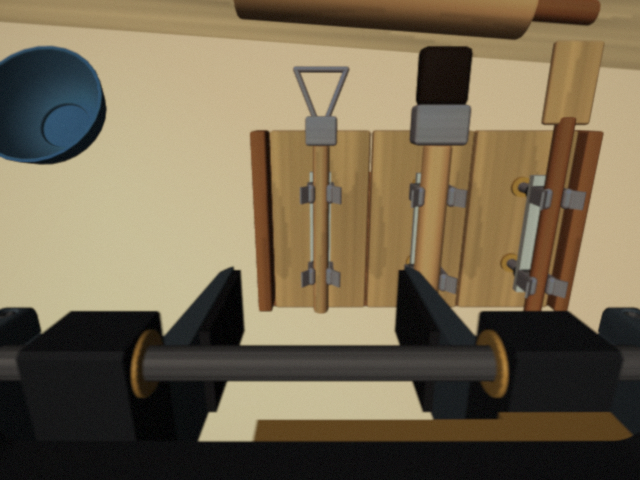

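Both tools lie parallel and home in their clips (tops at +6.2 and +10.1 mm, as expected), working ends uppermost, and the gripper is clear.

```bash
python3 -c "
from workcell import env
print(env.job_done())"
```

```text
the job is handed in; nothing more can be done
None
```

The brush is pressed home in the wide clips and the trimmer in the slim clips, both released, working ends up; the bowl, jar and cup were not touched, and I handed the job in at about 19 s (no verdict came back).

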